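# Clear and pop open the long pantry bin

### The arm

A 6-joint arm with a two-finger parallel gripper is mounted at the origin on the work surface. World frame = base frame: x ahead of the robot, y to its left, z up, the work surface at z = 0. Lengths are in m, angles in rad, forces in N, time in s.
With the tool pointing down it reaches from about 0.3 to 0.775 m from the base axis. Payload 14.6 kg.
Tool frame: the origin (TCP) lies at the very end of the fingers, on their centre line; the grasp point (between the pads) lies 19 mm behind it (bot.grip_depth is the distance from the TCP to the grasp point, in m); z points along the fingers, y is the line along which they close (so a half turn about z gives the same grasp; the last joint's range is limited). The gripper opens to 94 mm and grips with 3 to 60 N. Pads are 16 mm wide; open, the fingers measure 119 mm over their backs; the gripper's body (75 mm by 177 mm) begins 78 mm behind the grasp point.
Start: joints at [-1.312, 0.3, 1.521, -0, 1.321, -0.067], TCP at [0.176, -0.521, 0.177] pointing down, gripper open.
Joint ranges: [-3.03, 3.03], [-0.79, 2.21], [0.23, 2.52], [-1.04, 4.18], [0, 3.07], [-2.55, 2.55]. Speed limits (rad/s): [2.22, 2.22, 2.57, 3.14, 3.14, 3.14].

### API

Orientations are given as a unit quaternion [x, y, z, w].
In Python, from workcell import bot gives the robot as it stands.
- The arm moves only by the tool arm_command, never from a script. Its argument "series" is a list of rows, each an object with "dp": the shift along the tool's x, y, z in mm, a list of three; "yaw": the turn about the tool's z in degrees. A call has 1 to 12 rows; each row is the pose to reach, as a shift and turn from the pose commanded when the call began, along the tool's axes at that moment; what a row does not reach only later rows make up. A row lasts 1/8 s, in which the tool goes at most 62.5 mm and 10.7 degrees, less where a joint would pass 70% of its speed; a pose out of reach is approached as far as the arm can. A call with a gripper value outside its range is refused whole. "claw" is the opening, from 0 (shut) to 1 (fully open), set as the call begins (left out, the last holds). The fingers move at their own pace and stop on an object; "grip_force" is the grip in N (left out, the last holds). Time passes only in rows, so rows that repeat a pose let the fingers close. It gives the time, the measured TCP pose, the force, the opening and the grip force at its end, in the units of the state.
- bot.read_state(): the state, without advancing time (a new reading comes with each control period).
- bot.camera(name): name is "scene" or "top" or "wrist"; returns a dict with "image" (400x640x3 uint8, red, green, blue), "depth" (400x640 float32, m along the optical axis (not along the pixel's ray), 0 where there is no reading), "camera_matrix" (3x3 intrinsics, pixels), "pose" (4x4, takes a point from camera to world coordinates); the wrist camera has in their place "T_tool_cam" (4x4, takes a point from camera to tool coordinates, whose origin is the TCP and whose axes are the flange's). Camera axes: x right, y up, looking along -z (the intrinsics and any distortion apply to the point x, -y, -z); pixel columns grow to the right and rows downward; lengths in m; the calibration is good to about 2 mm. The wrist camera is an equidistant fisheye: a pixel r from the principal point sees the ray r / f radians off the axis. A picture is of the moment at which its call begins: read the wrist's pose just before it.
- bot.hand_in(): hands the job in; it is judged then, once.
The state is a dict: "clock": time; "joints": joint angles; "qd": joint speeds; "tau": joint torques, N m; "position": TCP position; "eef_rot": TCP orientation; "contact_force": force on the tool from outside, world axes, zero at the start; "ft_torque": the same for the moment, N m; "width": finger opening in m; "gripper_force": force on a finger pad.
Only numpy, scipy, OpenCV 4.12 (cv2) and the standard library are available. Lean on these libraries where they do the work, as an engineer would, in place of code of your own. Each camera call takes 0.05 s, during which the arm holds its last target. There are 200 camera calls.

### The job

A squat jar has been left standing on the wooden lid of the longer pantry bin. Push the jar along with your fingers, without picking it up, until it stands wholly off the lid on the bin's own fixed white shelf; then press the lid down near its free edge until its touch catch lets go, and back away so that it springs ajar. Keep the jar upright, leave the shorter bin shut and leave everything else standing where it is.

Things in the scene. Friction and masses are not known exactly. Their poses are not given: they have to be found in the camera images.
- bin_long: the longer of two white plastic bins fixed to the counter, 200 mm in x (depth), 320 mm in y, 120 mm high; origin at the centre of its underside. In its frame the wooden lid takes the -y part of the top (x -88..88, y -148..23 mm; top 120 mm up), a fixed white shelf the +y end. Walls 10 mm thick, tops 119 mm up.
- shelf (a point): centre of the top of the long bin's fixed white shelf, 119 mm up (1 mm lower than the shut lid); axes as the bin's. The shelf measures 200 mm in x, 135 mm in y (bin frame y 25..160 mm), without any rim, and nothing stands up between lid and shelf.
- lid_long (a joint): angle of the long bin's lid: wood panel 176 x 171 x 8 mm, no handle, hinged along its +x edge (bin frame). 0 = shut, flush, held by the touch catch; positive = free (-x) edge up. The catch lets go once the free edge is pressed 5 mm down (about 8 N there); stop at -0.045 (8 mm). As the finger then rises the lid springs up after it and rests near 0.4 rad (edge 70 mm up).
- lid_long_press (a point): point on the lid's top surface (120 mm up when shut), midway along the free edge and 28 mm in from it: a good place to press; moves with the lid. Axes as the lid: when shut as the bin's.
- jar: closed squat glass jar with steel cap and paper label, diameter 68 mm, 65 mm high, about 0.2 kg, upright on the long bin's lid at the start; origin at the centre of its underside, z up.
- bin_short: the shorter white bin, fixed to the counter, 200 x 185 x 120 mm, all of its top taken by a lid of the same make; origin at the centre of its underside.
- lid_short (a joint): hinge angle of the short bin's lid, the same kind of touch-catch lid: 0 = shut; is to stay shut.
- tin: bystander: small paper-labelled tin, diameter 44, 55 mm high, standing on the long bin's fixed shelf near the corner at +x +y of the bin frame; origin at the centre of its underside.
- tub: bystander: plain grey disc-shaped tub, diameter 72, 45 mm high, on the short bin's lid; origin at the centre of its underside.
- carton: bystander: cardboard carton 50 x 90 x 70 mm on the counter beyond the bins; origin at the centre of its underside.
- can: bystander: food can, diameter 68, 100 mm high, beyond the bins; origin at the centre of its underside.

How it is judged:
By the outcome, as a careful person would: the job done as asked, in the order asked, and still so for the second after the job is handed in, with the robot touching nothing.
It also fails if it takes over 48 s, if anything falls off the work surface, if the arm or the gripper's body presses on something with over 40 N, if the wrist force passes 120 N, or if a joint passes its speed limit or range.

## Working session

There is one attempt and no reset: what is moved stays moved. The work goes in short steps, Python scripts to look and compute and a tool call to move; the robot and the scene stay as the last step left them, time stands still between calls to the robot, and variables do not carry over. Pictures are saved under pics/ and viewed, at most 10 in all, crops included, and the job is handed in when it is done.

Besides the shell and the picture viewer there is one more tool, called after "Emit:" by a JSON object that holds its "op" and its "data", one argument or row to a line. arm_command: Moves the arm, as the interface text tells. Its arguments: {"type":"object","properties":{"series":{"type":"array","items":{"type":"object","properties":{"dp":{"type":"array","items":{"type":"number"}},"yaw":{"type":"number"}}}},"claw":{"type":"number"},"grip_force":{"type":"number"}},"required":["series"]}

```bash
mkdir -p pics; cat > h.py <<'E'
import numpy as np,cv2
from workcell import bot
def cloud(c):
    d=c["depth"];K=c["camera_matrix"];v,u=np.mgrid[0:400,0:640]
    P=np.stack([(u-K[0,2])/K[0,0]*d,-(v-K[1,2])/K[1,1]*d,-d,np.ones_like(d)],-1)
    return (P@np.array(c["pose"]).T)[...,:3]
def save(n,c): cv2.imwrite(f"pics/{n}.png",c["image"][...,::-1])
E
python3 - <<'E'
from h import *
s=bot.read_state();print(s)
for n in ["top","scene"]:
    c=bot.camera(n);save(n,c);np.savez(n+".npz",P=cloud(c),d=c["depth"],im=c["image"]);print(np.round(c["pose"],3))
E
```

```text
{'clock': 0.0, 'joints': array([-1.31158459e+00,  3.00469392e-01,  1.52158150e+00, -3.86747423e-05,
        1.32071905e+00, -6.66135455e-02]), 'qd': array([ 7.33676093e-04,  7.19372990e-04, -9.82948423e-04, -8.89602358e-05,
       -5.38910229e-04, -1.01101437e-04]), 'tau': array([-2.11889535e-03, -5.31819034e+01, -3.52734911e+01,  7.07706157e-02,
        2.43942562e-02, -1.28980464e-04]), 'position': array([ 0.17595185, -0.52077704,  0.17688712]), 'eef_rot': array([ 9.86758111e-01,  1.62197671e-01, -7.52444799e-05, -5.84114814e-04]), 'contact_force': array([ 0.61093562,  1.21670515, -0.29201538]), 'ft_torque': array([ 0.0132002 ,  0.08518813, -0.03264837]), 'gripper_force': 0.0, 'width': 0.0943613792167593}
[[-0.026  0.983 -0.18   0.431]
 [-1.    -0.027 -0.     0.021]
 [-0.005  0.18   0.984  1.26 ]
 [ 0.     0.     0.     1.   ]]
[[-0.336 -0.732  0.593  1.175]
 [ 0.942 -0.262  0.21   0.175]
 [ 0.002  0.629  0.778  0.786]
 [ 0.     0.     0.     1.   ]]
```

View pics/top.png

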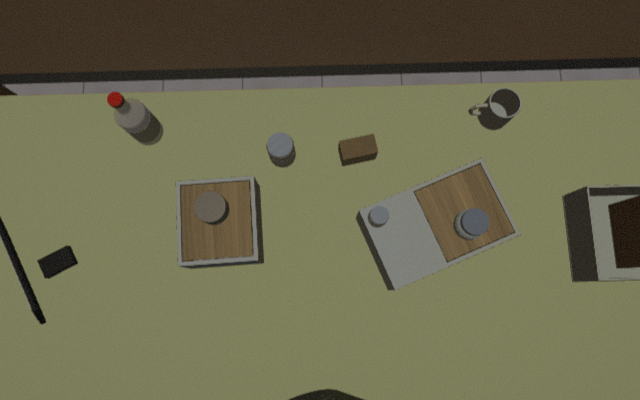

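View pics/scene.png

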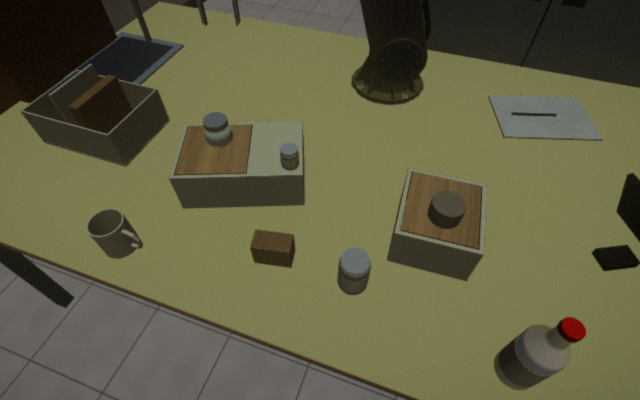

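The top view shows the long bin with corners at about (360,213), (486,161), (520,235) and (396,288). The jar is at (473,223), the tin at (379,216), and the lid takes the right part. Next I fit poses from depth.

```bash
cat > m.py <<'E'
from h import *
def binpose(P):
    z=P[...,2];m=(z>.105)&(z<.135)&(P[...,1]<-.05)&(P[...,1]>-.55)&(P[...,0]>.2)&(P[...,0]<.75)
    n,l,st,_=cv2.connectedComponentsWithStats(m.astype(np.uint8));k=1+st[1:,4].argmax()
    m=l==k
    q=P[m][:,:2];r=cv2.minAreaRect((q*1000).astype(np.float32));return r,np.median(z[m])
def cyl(P,zlo,zhi,box):
    z=P[...,2];m=(z>zlo)&(z<zhi)&(P[...,0]>box[0])&(P[...,0]<box[1])&(P[...,1]>box[2])&(P[...,1]<box[3])
    q=(P[m][:,:2]*1000).astype(np.float32);return cv2.minEnclosingCircle(q),len(q),np.median(z[m])
E
python3 - <<'E'
from m import *
for n in ["top","scene"]:
    P=np.load(n+".npz")["P"]
    r,z=binpose(P);print(n,r,z,cv2.boxPoints(r).round())
    b=(.25,.75,-.55,-.05)
    z=P[...,2];m=(z>.15)&(z<.2)&(P[...,0]>.25)&(P[...,0]<.75)&(P[...,1]>-.55)&(P[...,1]<-.03)
    k,l,st,_=cv2.connectedComponentsWithStats(m.astype(np.uint8))
    for i in range(1,k):
        if st[i,4]>40:
            Q=P[l==i];t=Q[Q[:,2]>np.percentile(Q[:,2],90)-.006];print(st[i],np.percentile(t[:,2],50),cv2.minEnclosingCircle((t[:,:2]*1000).astype(np.float32)),t.mean(0))
E
```

```text
top ((583.7227172851562, -261.2539978027344), (200.33447265625, 321.2891845703125), 21.835622787475586) 0.11974849553356925 [[ 431. -149.]
 [ 550. -448.]
 [ 736. -373.]
 [ 617.  -75.]]
[368 206  21  21 326] 0.17443421427758787 ((596.4117431640625, -116.48542022705078), 20.75108528137207) [ 0.5963447  -0.11620172  0.17445351]
[455 209  34  30 796] 0.1855503971154695 ((573.6302490234375, -323.21270751953125), 30.059539794921875) [ 0.5735381  -0.32279379  0.18565178]
scene ((583.639892578125, -259.74871826171875), (205.05032348632812, 321.0018310546875), 22.16394805908203) 0.12021807589807165 [[ 428. -150.]
 [ 549. -447.]
 [ 739. -370.]
 [ 618.  -72.]]
[203 112  28  28 624] 0.18614262195665587 ((573.6544189453125, -322.0165710449219), 30.991355895996094) [ 0.57593617 -0.3203011   0.18598776]
[280 142  19  21 316] 0.17457707324433336 ((595.2822265625, -115.10986328125), 21.671566009521484) [ 0.59687792 -0.11477282  0.17448762]
```

Emit:
{"op": "arm_command", "data": {
  "series": [
    {"dp": [0,0,-20],"yaw": -10},
    {"dp": [0,0,-45],"yaw": -20},
    {"dp": [0,0,-83],"yaw": -30},
    {"dp": [0,0,-83],"yaw": -40},
    {"dp": [0,0,-83],"yaw": -50},
    {"dp": [0,0,-83],"yaw": -60},
    {"dp": [0,0,-83],"yaw": -70},
    {"dp": [0,0,-83],"yaw": -80},
    {"dp": [0,0,-83],"yaw": -90},
    {"dp": [0,0,-83],"yaw": -93.3},
    {"dp": [0,0,-83],"yaw": -93.3}
  ],
  "claw": 0.4
}}

```text
clock: 1.48
position: [0.176, -0.521, 0.2602]
eef_rot: [0.56, 0.829, 0.0, -0.0]
contact_force: [0.6, 0.5, -0.6]
width: 0.0379
gripper_force: 0.0
```

```bash
cat >> h.py <<'E'
from scipy.spatial.transform import Rotation as R
C=np.array([.5837,-.2605]);th=np.radians(22);B=np.array([[np.cos(th),-np.sin(th)],[np.sin(th),np.cos(th)]])
def tb(p): return (np.asarray(p)[:2]-C)@B*1000
def st():
    s=bot.read_state();M=R.from_quat(s["eef_rot"]).as_matrix()
    print("t",s["clock"],"bin xy",tb(s["position"]).round(1),"z",s["position"][2].round(4),"F",s["contact_force"].round(1),"w",round(s["width"],3),"xang",np.degrees(np.arctan2(M[1,0],M[0,0])).round(1))
    return s,M
def go(bx,by,z):
    s,M=st();w=C+B@np.array([bx,by])/1000
    print("dp",(M.T@(np.r_[w,z]-s["position"])*1000).round(1))
E
python3 -c "
from h import *
go(-33,-113,.26)"
```

```text
t 1.475 bin xy [-475.6  -88.8] z 0.2602 F [ 0.6  0.5 -0.6] w 0.038 xang 111.9
dp [-2.370e+01  4.426e+02  2.000e-01]
```

Emit:
{"op": "arm_command", "data": {
  "series": [
    {"dp": [-24,30,0]},
    {"dp": [-24,75,0]},
    {"dp": [-24,120,0]},
    {"dp": [-24,165,0]},
    {"dp": [-24,210,0]},
    {"dp": [-24,255,0]},
    {"dp": [-24,300,0]},
    {"dp": [-24,345,0]},
    {"dp": [-24,390,0]},
    {"dp": [-24,425,0]},
    {"dp": [-24,442,0]},
    {"dp": [-24,442,0]}
  ]
}}

```text
schema error: expected keys dp, yaw
```

```bash
python3 -c "
from h import *
go(-33,-113,.132)
c=bot.camera('wrist');save('w1',c)"
```

```text
t 1.475 bin xy [-475.6  -88.8] z 0.2602 F [ 0.6  0.5 -0.6] w 0.038 xang 111.9
dp [-23.8 442.6 128.2]
```

View pics/w1.png

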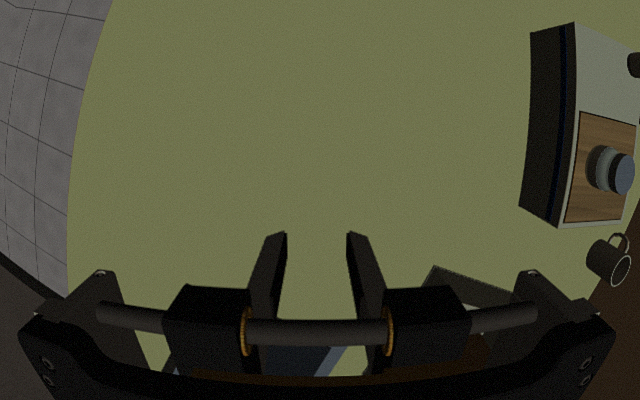

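The move was refused because each row needs a yaw key, so the arm has not moved. The wrist view shows the jar on the lid at (610,170), far to the right, with the fingers at (270,240) and (355,240).

Emit:
{"op": "arm_command", "data": {
  "series": [
    {"dp": [-24,30,0],"yaw": 0},
    {"dp": [-24,75,0],"yaw": 0},
    {"dp": [-24,120,0],"yaw": 0},
    {"dp": [-24,165,0],"yaw": 0},
    {"dp": [-24,210,0],"yaw": 0},
    {"dp": [-24,255,0],"yaw": 0},
    {"dp": [-24,300,0],"yaw": 0},
    {"dp": [-24,345,0],"yaw": 0},
    {"dp": [-24,390,0],"yaw": 0},
    {"dp": [-24,425,0],"yaw": 0},
    {"dp": [-24,442,0],"yaw": 0},
    {"dp": [-24,442,0],"yaw": 0}
  ]
}}

```text
clock: 3.02
position: [0.5955, -0.3773, 0.2596]
eef_rot: [0.559, 0.829, 0.0, -0.001]
contact_force: [-0.3, -0.5, 1.0]
width: 0.0377
gripper_force: 0.0
```

```bash
python3 -c "
from h import *
go(-33,-113,.132)
c=bot.camera('wrist');save('w2',c)"
```

```text
t 3.025 bin xy [ -32.8 -112.8] z 0.2596 F [-0.3 -0.5  1. ] w 0.038 xang 112.0
dp [-4.000e-01 -1.000e-01  1.276e+02]
```

View pics/w2.png

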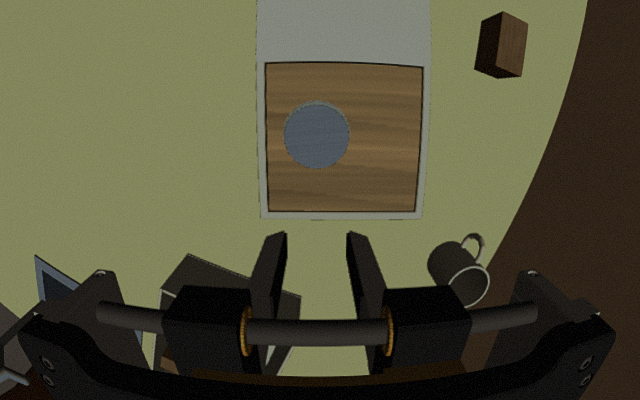

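The jar (317,135) is centred ahead of the fingers (270..355), and the bin edges run square to the tool. I descend behind the jar.

Emit:
{"op": "arm_command", "data": {
  "series": [
    {"dp": [0,0,25],"yaw": 0},
    {"dp": [0,0,55],"yaw": 0},
    {"dp": [0,0,80],"yaw": 0},
    {"dp": [0,0,100],"yaw": 0},
    {"dp": [0,0,115],"yaw": 0},
    {"dp": [0,0,124],"yaw": 0},
    {"dp": [0,0,127],"yaw": 0},
    {"dp": [0,0,127],"yaw": 0}
  ]
}}

```text
clock: 4.08
position: [0.595, -0.3781, 0.1339]
eef_rot: [0.559, 0.829, 0.0, 0.0]
contact_force: [-0.2, 0.1, 0.3]
width: 0.0375
gripper_force: 0.0
```

Emit:
{"op": "arm_command", "data": {
  "series": [
    {"dp": [4,0,0],"yaw": 0},
    {"dp": [8,0,0],"yaw": 0},
    {"dp": [12,0,0],"yaw": 0},
    {"dp": [16,0,0],"yaw": 0},
    {"dp": [20,0,0],"yaw": 0},
    {"dp": [24,0,0],"yaw": 0},
    {"dp": [28,0,0],"yaw": 0},
    {"dp": [33,0,0],"yaw": 0},
    {"dp": [38,0,0],"yaw": 0},
    {"dp": [43,0,0],"yaw": 0},
    {"dp": [48,0,0],"yaw": 0},
    {"dp": [53,0,0],"yaw": 0}
  ]
}}

```text
clock: 5.58
position: [0.575, -0.3285, 0.1335]
eef_rot: [0.559, 0.829, -0.0, 0.0]
contact_force: [0.8, -0.6, 0.7]
width: 0.0378
gripper_force: 0.4
```

```bash
python3 - <<'E'
from m import *
go(-33,52,.132)
P=cloud(bot.camera('scene'));z=P[...,2];m=(z>.181)&(z<.189)&(P[...,0]>.45)&(P[...,0]<.65)&(P[...,1]>-.4)&(P[...,1]<-.12)
n,l,s,_=cv2.connectedComponentsWithStats(m.astype(np.uint8))
for i in range(1,n):
    if s[i,4]>40: print(s[i],tb(P[l==i].mean(0)),np.median(z[l==i]))
E
```

```text
t 5.575 bin xy [-33.6 -59.8] z 0.1335 F [ 0.8 -0.6  0.7] w 0.038 xang 112.0
dp [111.8   0.5   1.5]
[212 112  26  17 333] [-29.83822947 -27.03434743] 0.1861010403526414
```

Emit:
{"op": "arm_command", "data": {
  "series": [
    {"dp": [5,0,0],"yaw": 0},
    {"dp": [10,0,0],"yaw": 0},
    {"dp": [15,0,0],"yaw": 0},
    {"dp": [20,0,0],"yaw": 0},
    {"dp": [25,0,0],"yaw": 0},
    {"dp": [30,0,0],"yaw": 0},
    {"dp": [35,0,0],"yaw": 0},
    {"dp": [40,0,0],"yaw": 0},
    {"dp": [45,0,0],"yaw": 0},
    {"dp": [50,0,0],"yaw": 0},
    {"dp": [55,0,0],"yaw": 0},
    {"dp": [60,0,0],"yaw": 0}
  ]
}}

```text
clock: 7.12
position: [0.5525, -0.2728, 0.1334]
eef_rot: [0.559, 0.829, -0.0, -0.0]
contact_force: [0.1, -1.5, 1.9]
width: 0.0375
gripper_force: 1.2
```

Emit:
{"op": "arm_command", "data": {
  "series": [
    {"dp": [5,0,0],"yaw": 0},
    {"dp": [10,0,0],"yaw": 0},
    {"dp": [15,0,0],"yaw": 0},
    {"dp": [20,0,0],"yaw": 0},
    {"dp": [25,0,0],"yaw": 0},
    {"dp": [30,0,0],"yaw": 0},
    {"dp": [35,0,0],"yaw": 0},
    {"dp": [40,0,0],"yaw": 0},
    {"dp": [44,0,0],"yaw": 0},
    {"dp": [48,0,0],"yaw": 0},
    {"dp": [50,0,0],"yaw": 0},
    {"dp": [50,0,0],"yaw": 0}
  ]
}}

```text
clock: 8.62
position: [0.5339, -0.2267, 0.1335]
eef_rot: [0.559, 0.829, 0.0, -0.0]
contact_force: [0.8, -1.1, -0.9]
width: 0.0373
gripper_force: 0.3
```

```bash
python3 - <<'E'
from m import *
go(-60,-62.5,.2)
c=bot.camera('scene');save('s2',c)
P=cloud(c);z=P[...,2];m=(z>.181)&(z<.189)&(P[...,0]>.4)&(P[...,0]<.65)&(P[...,1]>-.4)&(P[...,1]<-.08)
n,l,s,_=cv2.connectedComponentsWithStats(m.astype(np.uint8))
for i in range(1,n):
    if s[i,4]>40: print(s[i],tb(P[l==i].mean(0)),np.median(z[l==i]))
E
```

```text
t 8.625 bin xy [-33.5  50. ] z 0.1335 F [ 0.8 -1.1 -0.9] w 0.037 xang 112.0
dp [-112.5  -26.4  -66.6]
[252 111  30  18 314] [-27.76240214  81.96198733] 0.18531271688123802
```

View pics/s2.png

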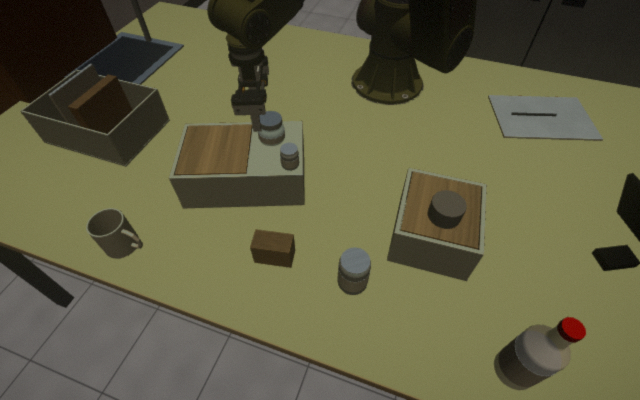

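The jar (270,125) stands upright on the white shelf, about 27 mm past the lid edge, and the tin (289,155) is undisturbed. I back away, rise, close the fingers and go over the press point.

Emit:
{"op": "arm_command", "data": {
  "series": [
    {"dp": [-8,0,0],"yaw": 0},
    {"dp": [-25,0,0],"yaw": 0},
    {"dp": [-45,0,-10],"yaw": 0},
    {"dp": [-65,-10,-30],"yaw": 0},
    {"dp": [-85,-20,-45],"yaw": 0},
    {"dp": [-105,-26,-45],"yaw": 0},
    {"dp": [-112,-26,-45],"yaw": 0},
    {"dp": [-112,-26,-45],"yaw": 0}
  ],
  "claw": 0
}}

```text
clock: 9.68
position: [0.5518, -0.3404, 0.1779]
eef_rot: [0.56, 0.829, 0.0, -0.0]
contact_force: [-0.4, 0.4, 0.1]
width: 0.0004
gripper_force: 0.0
```

```bash
python3 - <<'E'
from m import *
go(-60,-62.5,.12)
P=cloud(bot.camera('top'));z=P[...,2]
b=np.stack([tb(p) for p in P.reshape(-1,3)]).reshape(400,640,2)
for n,zl,zh,x0,x1,y0,y1 in [("jar",.181,.19,-90,20,40,140),("tin",.169,.179,40,95,100,158)]:
    m=(z>zl)&(z<zh)&(b[...,0]>x0)&(b[...,0]<x1)&(b[...,1]>y0)&(b[...,1]<y1);print(n,m.sum(),cv2.minEnclosingCircle(b[m].astype(np.float32)))
m=(abs(z-.12)<.02)&(b[...,0]>0)&(b[...,0]<80)&(b[...,1]>-140)&(b[...,1]<0);print("lid z",np.median(z[m]))
E
```

```text
t 9.675 bin xy [-59.6 -62.1] z 0.1779 F [-0.4  0.4  0.1] w 0.0 xang 112.0
dp [-0.4 -0.4 57.9]
jar 555 ((-32.440364837646484, 79.90354919433594), 30.07344627380371)
tin 270 ((66.2492446899414, 128.74398803710938), 20.867223739624023)
lid z 0.12041817504156338
```

Emit:
{"op": "arm_command", "data": {
  "series": [
    {"dp": [0,0,25],"yaw": 0},
    {"dp": [0,0,45],"yaw": 0},
    {"dp": [0,0,54],"yaw": 0},
    {"dp": [0,0,57],"yaw": 0},
    {"dp": [0,0,59],"yaw": 0},
    {"dp": [0,0,60],"yaw": 0},
    {"dp": [0,0,61],"yaw": 0},
    {"dp": [0,0,62],"yaw": 0},
    {"dp": [0,0,63],"yaw": 0},
    {"dp": [0,0,63],"yaw": 0}
  ]
}}

```text
clock: 10.98
position: [0.5517, -0.3404, 0.1154]
eef_rot: [0.559, 0.829, 0.0, -0.0]
contact_force: [-0.2, -0.7, -0.6]
width: 0.0003
gripper_force: 0.0
```

Emit:
{"op": "arm_command", "data": {
  "series": [
    {"dp": [0,0,0.5],"yaw": 0},
    {"dp": [0,0,1],"yaw": 0},
    {"dp": [0,0,1],"yaw": 0}
  ]
}}

```text
clock: 11.35
position: [0.5517, -0.3404, 0.1144]
eef_rot: [0.559, 0.829, 0.0, -0.0]
contact_force: [-0.3, 0.0, -0.1]
width: 0.0002
gripper_force: 0.0
```

```bash
python3 - <<'E'
from m import *
s,M=st();print(s["tau"].round(1))
c=bot.camera('scene');cv2.imwrite("pics/s3.png",cv2.resize(c["image"][80:220,160:330,::-1],None,fx=4,fy=4))
P=cloud(c);z=P[...,2];b=np.stack([tb(p) for p in P.reshape(-1,3)]).reshape(400,640,2)
for x in range(-80,81,20):
    m=(abs(b[...,0]-x)<8)&(b[...,1]>-145)&(b[...,1]<-95)&(z<.2);print(x,m.sum(),np.median(z[m]))
E
```

```text
t 11.35 bin xy [-59.6 -62.1] z 0.1144 F [-0.3  0.  -0.1] w 0.0 xang 112.0
[  0.  -67.5 -34.8   0.    0.1  -0. ]
-80 70 0.12136168142033893
-60 80 0.12117905916002691
-40 80 0.12158981972497335
-20 83 0.12137438429662373
0 88 0.12118410477289138
20 92 0.12089015941868331
40 92 0.12098675802159148
60 96 0.12094503730236439
80 113 0.12057965755080136
```

View pics/s3.png

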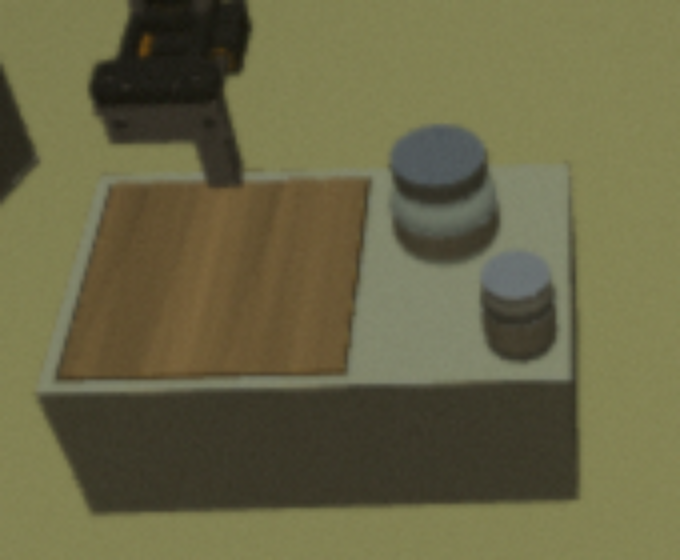

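The jar is upright on the shelf. The closed fingertip, at crop (225,185), seems to be above the lid or nearer its edge than planned, and there is no contact force. I'll locate the tip in depth.

```bash
python3 - <<'E'
from m import *
for n in ['scene','top']:
    c=bot.camera(n);P=cloud(c);z=P[...,2];b=np.stack([tb(p) for p in P.reshape(-1,3)]).reshape(400,640,2)
    if n=='scene':
        for v in range(112,130):
            print(v,[tuple(np.r_[b[v,u],z[v,u]*1000].round().astype(int)) for u in (213,216,218)])
    # project claimed TCP
    s=bot.read_state();T=np.linalg.inv(c["pose"]);p=T@np.r_[s["position"],1];K=c["camera_matrix"]
    print(n,"tcp px",K[0,0]*p[0]/-p[2]+K[0,2],K[1,1]*-p[1]/-p[2]+K[1,2])
c=bot.camera('wrist');save('w3',c)
E
```

```text
112 [(np.int64(20), np.int64(-35), np.int64(248)), (np.int64(22), np.int64(-28), np.int64(250)), (np.int64(-300), np.int64(-120), np.int64(-1))]
113 [(np.int64(22), np.int64(-35), np.int64(247)), (np.int64(21), np.int64(-29), np.int64(246)), (np.int64(-72), np.int64(-52), np.int64(174))]
114 [(np.int64(19), np.int64(-37), np.int64(242)), (np.int64(22), np.int64(-29), np.int64(244)), (np.int64(-69), np.int64(-52), np.int64(173))]
115 [(np.int64(-46), np.int64(-58), np.int64(188)), (np.int64(-49), np.int64(-52), np.int64(185)), (np.int64(-69), np.int64(-53), np.int64(170))]
116 [(np.int64(-48), np.int64(-59), np.int64(184)), (np.int64(-47), np.int64(-52), np.int64(184)), (np.int64(-65), np.int64(-52), np.int64(169))]
117 [(np.int64(-51), np.int64(-61), np.int64(178)), (np.int64(-48), np.int64(-53), np.int64(180)), (np.int64(-63), np.int64(-52), np.int64(168))]
118 [(np.int64(-46), np.int64(-60), np.int64(179)), (np.int64(-48), np.int64(-53), np.int64(177)), (np.int64(-62), np.int64(-53), np.int64(165))]
119 [(np.int64(-46), np.int64(-61), np.int64(175)), (np.int64(-47), np.int64(-54), 
[... 919 characters left out ...]
4), np.int64(153))]
126 [(np.int64(-54), np.int64(-68), np.int64(146)), (np.int64(-52), np.int64(-60), np.int64(148)), (np.int64(-57), np.int64(-56), np.int64(144))]
127 [(np.int64(-80), np.int64(-77), np.int64(122)), (np.int64(-79), np.int64(-69), np.int64(122)), (np.int64(-79), np.int64(-64), np.int64(122))]
128 [(np.int64(-77), np.int64(-77), np.int64(120)), (np.int64(-75), np.int64(-69), np.int64(122)), (np.int64(-75), np.int64(-64), np.int64(121))]
129 [(np.int64(-71), np.int64(-76), np.int64(122)), (np.int64(-68), np.int64(-67), np.int64(124)), (np.int64(-69), np.int64(-63), np.int64(123))]
scene tcp px 218.34155137596207 133.9100882444747
top tcp px 473.965422782372 235.39431006769126
```

View pics/w3.png

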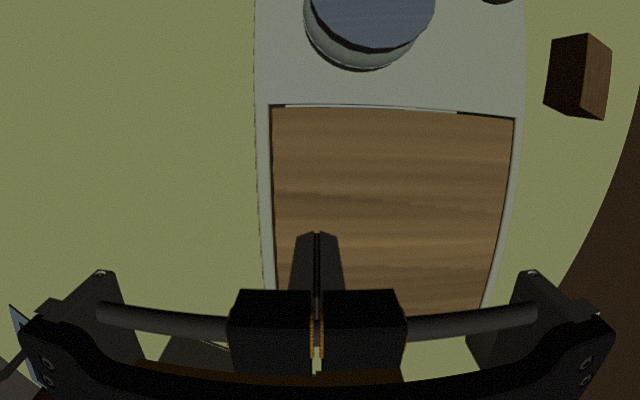

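Depth puts the visible finger end at z≈0.147, over (-60,-60) in the bin frame. That is about 33 mm higher than the reported TCP z, with x and y correct. I continue down slowly, guided by force.

Emit:
{"op": "arm_command", "data": {
  "series": [
    {"dp": [0,0,5],"yaw": 0},
    {"dp": [0,0,10],"yaw": 0},
    {"dp": [0,0,14],"yaw": 0},
    {"dp": [0,0,17],"yaw": 0},
    {"dp": [0,0,19],"yaw": 0},
    {"dp": [0,0,20],"yaw": 0},
    {"dp": [0,0,20],"yaw": 0}
  ]
}}

```text
clock: 12.42
position: [0.5517, -0.3404, 0.0945]
eef_rot: [0.559, 0.829, 0.0, 0.0]
contact_force: [-0.1, 0.6, -0.2]
width: 0.0006
gripper_force: 0.0
```

```bash
python3 - <<'E'
from m import *
st()
c=bot.camera('scene');P=cloud(c);z=P[...,2];b=np.stack([tb(p) for p in P.reshape(-1,3)]).reshape(400,640,2)
for v in range(122,138): print(v,np.r_[b[v,216],z[v,216]*1000].round())
E
```

```text
t 12.425 bin xy [-59.6 -62.1] z 0.0945 F [-0.1  0.6 -0.2] w 0.001 xang 112.0
122 [-49. -56. 164.]
123 [-47. -56. 162.]
124 [-49. -58. 157.]
125 [-47. -58. 155.]
126 [-48. -59. 151.]
127 [-50. -60. 147.]
128 [-49. -60. 144.]
129 [-50. -61. 140.]
130 [-44. -60. 141.]
131 [-47. -62. 135.]
132 [-56. -66. 124.]
133 [-55. -66. 121.]
134 [-50. -65. 123.]
135 [-48. -65. 121.]
136 [-47. -66. 119.]
137 [-40. -64. 121.]
```

Emit:
{"op": "arm_command", "data": {
  "series": [
    {"dp": [0,0,3],"yaw": 0},
    {"dp": [0,0,6],"yaw": 0},
    {"dp": [0,0,8],"yaw": 0},
    {"dp": [0,0,9],"yaw": 0},
    {"dp": [0,0,10],"yaw": 0},
    {"dp": [0,0,10],"yaw": 0}
  ]
}}

```text
clock: 13.22
position: [0.5519, -0.3407, 0.0856]
eef_rot: [0.559, 0.829, -0.0, 0.001]
contact_force: [-4.3, 0.9, 10.1]
width: 0.0001
gripper_force: 5.0
```

Emit:
{"op": "arm_command", "data": {
  "series": [
    {"dp": [0,0,1],"yaw": 0},
    {"dp": [0,0,2],"yaw": 0},
    {"dp": [0,0,2],"yaw": 0}
  ]
}}

```text
clock: 13.6
position: [0.552, -0.3409, 0.0854]
eef_rot: [0.559, 0.829, -0.0, 0.001]
contact_force: [-9.2, 4.4, 22.9]
width: 0.0006
gripper_force: 11.7
```

The force passed the roughly 9.5 N needed to release and hit the stop. Now I rise.

Emit:
{"op": "arm_command", "data": {
  "series": [
    {"dp": [0,0,-3],"yaw": 0},
    {"dp": [0,0,-8],"yaw": 0},
    {"dp": [0,0,-16],"yaw": 0},
    {"dp": [0,0,-26],"yaw": 0},
    {"dp": [0,0,-38],"yaw": 0},
    {"dp": [0,0,-50],"yaw": 0},
    {"dp": [0,0,-65],"yaw": 0},
    {"dp": [0,0,-85],"yaw": 0},
    {"dp": [0,0,-110],"yaw": 0},
    {"dp": [0,0,-140],"yaw": 0},
    {"dp": [0,0,-165],"yaw": 0},
    {"dp": [0,0,-165],"yaw": 0}
  ]
}}

```text
clock: 15.1
position: [0.5519, -0.3408, 0.2494]
eef_rot: [0.56, 0.829, -0.0, 0.001]
contact_force: [0.7, 0.2, -0.5]
width: 0.0006
gripper_force: 0.0
```

```bash
python3 - <<'E'
from m import *
st()
c=bot.camera('scene');cv2.imwrite("pics/s4.png",cv2.resize(c["image"][60:300,140:500,::-1],None,fx=2,fy=2))
E
```

```text
t 15.1 bin xy [-59.5 -62.6] z 0.2494 F [ 0.7  0.2 -0.5] w 0.001 xang 112.0
```

View pics/s4.png

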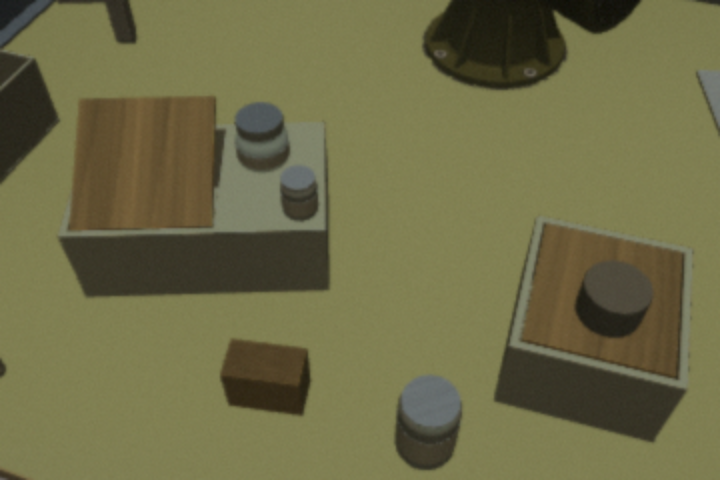

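The long lid is ajar (raised edge at crop (80..215,97)). The jar (262,135) and tin (298,190) stand on the shelf, the short bin is shut, and the fingers are well clear.

```bash
python3 -c "
from h import *
print(bot.hand_in())"
```

```text
the job is handed in; nothing more can be done
None
```

The jar was pushed upright onto the fixed white shelf, the long bin's lid was pressed and sprang ajar, and the arm backed clear; the job is handed in at about 15 s on the robot's clock, with no verdict returned.

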